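Index a clock wheel to its next spoke

TASK

The brass clock wheel on the marking-out jig gets six spokes, and the jig must be set for scribing the next one: take the steel straightedge from its wooden stand by the handle and slide it edgewise down into the slot of the jig's guide until it sits fully home, blade reaching in over the wheel and handle outward, and let go of it; then turn the black knob clockwise (seen from above) exactly three clicks on from where it stands, without running past the third, leaving the straightedge in its slot. The jig's spring ball only locates the wheel, so finish still gripping the knob at the third click to steady it for the scriber, and do not push the other things on the bench about.

Things in the scene. Friction and masses are not known exactly. Their poses are not given: they have to be found in the camera images.
- index_jig: Fixed jig: grey base plate 140 x 196 x 12 mm carrying a vertical spindle with a brass toothed wheel (108 mm across, top at z = 47 mm) and a black knob, and a slotted steel guide. Origin on the spindle axis at bench height, z up; y points from the spindle to the guide. A spring plunger housing 36 mm high stands at x = -68 to -48 mm. Place and yaw vary.
- guide_slot (a point): Middle of the floor of the guide slot, 86 mm from the spindle axis and 50 mm above the bench; axes as the jig. The guide is 30 mm wide, 71 mm high, from 60 to 112 mm along the jig's y. The slot runs along y, open above and at both ends, 6.5 mm wide; walls straight up to 14.5 mm above the floor, then flaring to 15 mm. Home: straightedge origin 5 mm (1 to 20) beyond this point along y.
- straightedge: Loose straightedge, 0.12 kg, standing on edge: steel blade 4 mm thick (x), 26 mm high; dark wooden handle 20 mm thick (x), 44 mm long (y), 26 mm high, flush above and below. Origin in the middle of its lower edge, z up, y towards the handle: blade from y = -69, handle from 25 to 69 mm. Starts in the stand, lower edge 12 mm above the bench. Grip across the handle.
- handle (a point): Middle of the straightedge's wooden handle (47 mm along y from the straightedge's origin, 13 mm above its lower edge).
- blade_tip (a point): Lower corner of the straightedge's blade tip, at the end away from the handle. With the straightedge home it lies 22 mm from the spindle axis, over the wheel.
- stand: Fixed wooden stand of the straightedge, 60 x 60 x 24 mm, origin in the middle of its underside; a slot 9 mm wide and 12 mm deep along its y axis holds the blade. The handle sticks out on its +y side. Place and yaw vary.
- index_knob: Turning part of the jig: round fluted black knob, 40 mm in diameter, from 90 to 116 mm above the bench, on a 16 mm stem over the brass wheel, which turns with it. Origin on the spindle axis at bench height. The straightedge's upper edge, when home, is 76 mm above the bench, below the knob.
- knob_grip (a point): Point on the spindle axis 104 mm above the bench, at half height of the knob: the height to grip it.
- wheel_mark (a point): The reference mark of the brass wheel, on its rim 50 mm from the spindle axis, at its upper face (47 mm above the bench): a short dark radial tick ending in a 6 mm black dot just inside the rim shows it. It turns with the knob; at joint 0 it lies in the jig's +y direction.
- spindle (a joint): Angle of knob and wheel in rad, growing clockwise seen from above. It has 18 spring-ball stops a turn, 20 degrees (0.349 rad) apart, at whole multiples of 0.349; it starts at rest in one of those from -2 to +2. Leaving a stop takes about 0.2 N m; half way to the next (10 degrees) the torque changes sign and the ball pulls on into it.
- loupe: Bystander: black eye loupe, 35 mm across, 31 mm high; origin under its middle.
- eraser: Bystander: eraser, 19 x 42 x 12 mm; origin under its middle.
- solder_tin: Bystander: round flat tin, 58 mm across, 25 mm high; origin under its middle.
- pencil: Bystander: pencil, 158 mm long (along its y), 8 mm thick; origin under its middle.
- screw_jar: Bystander: small jar with a lid, 45 mm across, 60 mm high; origin under its middle.

How it is judged:
On the way, in this order (a step that is already met when the one before it is completed fails the run):
1. the straightedge stands home in the guide slot, blade over the wheel, and is let go (z of straightedge in the frame of index_jig between 0.0475 and 0.0525 m and x of straightedge in the frame of index_jig between -0.003 and 0.003 m and angle between the y axis of straightedge and the y axis of index_jig, either way round below 0.06 rad and angle between straightedge's own z axis and vertical below 0.06 rad and y of blade_tip in the frame of index_jig between 0.011 and 0.042 m and contact force between the fingers and straightedge below 0.1 N), for 0.3 s.
2. the knob stands at the third click clockwise from its start, gripped (distance of wheel_mark from where it was at the start of the episode between 0.0462 and 0.0537 m and value of joint spindle above 0.1 rad and distance between the grasp point and knob_grip below 0.035 m and contact force between the fingers and index_knob above 2 N), for 0.2 s.
At the end, for the whole second after the job is handed in: The knob is gripped (over 2 N) and at rest at the third stop clockwise of its start (60 degrees within 4.5); the straightedge stands released on the guide's slot floor (2.5 mm in height, 3 mm across, 0.06 rad), its tip 11 to 42 mm from the spindle axis (all of step 1 and all of step 2 and velocity of joint spindle between -0.05 and 0.05 rad/s); the arm keeps its last pose, push and grip.
It fails at once if the knob is run more than 13 degrees past the third stop (distance of wheel_mark from where it was at the start of the episode above 0.0595 m).
It fails at once if a bystander is pushed more than 30 mm (distance of any of loupe, solder_tin, eraser, pencil, screw_jar from where it was at the start of the episode above 0.03 m).
It also fails if it takes over 58 s, if anything falls off the work surface, if the arm or the gripper's body presses on something with over 40 N, if the wrist force passes 120 N, or if a joint passes its speed limit or range.

ROBOT

A 7-joint arm with a two-finger parallel gripper is mounted at the origin on a cart in front of the work surface, level with it; the furniture and walls round the work are solid. World frame = base frame: x ahead of the robot, y to its left, z up, the work surface at z = 0. Lengths are in m, angles in rad, forces in N, time in s.
With the tool pointing down it reaches from about 0.4 to 0.925 m from the base axis. Payload 5.6 kg.
Tool frame: the origin (TCP) lies between the finger pads; the fingertips stand 8 mm ahead of it and the grasp point (between the pads) lies 11 mm behind it (ctrl.tip_extent is the distance from the TCP to the fingertips, in m); z points along the fingers, y is the line along which they close (so a half turn about z gives the same grasp; the last joint's range is limited). The gripper opens to 85 mm and grips with 20 to 120 N. Pads are 22 mm wide; open, the fingers measure 114 mm over their backs; the gripper's body (76 mm by 85 mm) begins 54 mm behind the grasp point. The pads swing forward as they close: fully open they stand 13 mm farther back than shut.
Start: joints at [-1.339, 0.468, -0.012, 1.603, 0.006, 1.071, -0.056], TCP at [0.176, 0.626, 0.239] pointing down, gripper open.
Joint ranges: [-2.53, 2.53], [-0.31, 2.02], [-1.57, 1.55], [0.28, 2.44], [-1.29, 4.43], [0.15, 1.84], [-2.92, 2.92]. Speed limits (rad/s): [2.57, 2.57, 3.14, 3.14, 3.14, 3.14, 3.14].

INTERFACE

Orientations are given as [roll, pitch, yaw] about the fixed x, y, z axes, in that order (R = Rz(yaw) Ry(pitch) Rx(roll)).
In Python, from plant import sensors, snapshot, get_calibration, ctrl, recognise, cut_out gives the robot as it stands. The module is installed in compiled form; this text tells all that it offers.
- The arm moves only by the tool jog_arm, never from a script. Its argument "deltas" is a list of rows, each an object with "hand": the closure, from 0 (fully open) to 1 (shut); "slide": the shift along the tool's x, y, z scaled (see below), a list of three; "yaw": the turn about the tool's z scaled (see below). In form: [{"hand": hand, "slide": [x, y, z], "yaw": yaw}, ...]. A call has 1 to 20 rows; each row shifts and turns the commanded pose from where the row before left it, along the tool's axes as they then stand; what a row does not reach is not made up. The controller multiplies each number of a shift by 20 mm and each number of a turn by 5 degrees. A row lasts 1/12 s, in which the tool goes at most 41.7 mm and 7.16 degrees, less where a joint would pass 70% of its speed; a pose out of reach is approached as far as the arm can. A call with a number of a shift or a turn outside -1 to 1 is refused whole. A call with a gripper value outside its range is refused whole. The fingers move at their own pace and stop on an object; "squeeze" is the grip in N (left out, the last holds). Time passes only in rows, so rows that do not move let the fingers close. It gives the time, the measured TCP pose, the force, the opening and the grip force at its end, in the units of the state.
- sensors.sense(): the state, without advancing time (a new reading comes with each control period).
- snapshot(name): name is "scene" or "top"; returns the picture (400x640x3 uint8, blue, green, red); there is no depth.
- get_calibration(name): a dict with "K" (3x3 intrinsics, pixels), "R" (3x3) and "t" (3): a world point X has camera coordinates R X + t. Camera axes: x right, y down, z forward; pixel columns grow to the right and rows downward; lengths in m; the calibration is good to about 2 mm. A picture is of the moment at which its call begins. get_calibration takes no time and is no camera call.
- ctrl.close_job(): hands the job in; it is judged then, once.
Trained networks look in the newest picture that a camera, given by its name, has taken for a name from the list of things; names that differ only in an ending like _2 or _b are one class to them, and where a whole thing is asked for, a point or a joint stands for the part that bears it (a point fixed in the world has none). Each returns a list of dicts, best first, with "confidence" (0 to 1); they miss things now and then, are a little off and sometimes report something else, mostly with a low value. They report only what shows in the picture. A call takes as long as a camera call.
- recognise(camera, query): "xyz" ([x, y, z] in m, in the coordinates of the camera as it stood for that picture, good to about 4 mm: the middle of the surface that is visible of it).
- cut_out(camera, query): "pixels" (400x640 bool, what is visible of it).
The state is a dict: "time": time; "q": joint angles; "joint_velocities": joint speeds; "tau": joint torques, N m; "eef_pos": TCP position; "tcp_rot": TCP orientation; "wrist_force": force on the tool from outside, world axes, zero at the start; "moment": the same for the moment, N m; "opening": finger opening in m; "grip_force": force on a finger pad.
Only numpy, scipy, OpenCV 4.12 (cv2) and the standard library are available. Lean on these libraries where they do the work, as an engineer would, in place of code of your own. Each camera call takes 0.05 s, during which the arm holds its last target. There are 200 camera calls.

## Working session

There is one attempt and no reset: what is moved stays moved. The work goes in short steps, Python scripts to look and compute and a tool call to move; the robot and the scene stay as the last step left them, time stands still between calls to the robot, and variables do not carry over. Pictures are saved under pics/ and viewed, at most 10 in all, crops included, and the job is handed in when it is done.

Besides the shell and the picture viewer there is one more tool, called after "Request:" by a JSON object that holds its "method" and its "body", one argument or row to a line. jog_arm: Moves the arm, as the interface text tells. Shifts and turns lie within -1 to 1; 1 stands for 20 mm of shift or 5 degrees of turn. Its arguments: {"type":"object","properties":{"deltas":{"type":"array"},"squeeze":{"type":"number"}},"required":["deltas"]}

```bash
mkdir -p pics
cat > h.py <<'E'
import numpy as np, cv2
from plant import sensors, snapshot, get_calibration, ctrl, recognise, cut_out
def world(cam,xyz):
    c=get_calibration(cam); return np.array(c["R"]).T@(np.array(xyz)-np.array(c["t"]))
def proj(cam,X):
    c=get_calibration(cam); p=np.array(c["K"])@(np.array(c["R"])@np.array(X)+np.array(c["t"])); return p[:2]/p[2]
def ray(cam,uv,z):
    c=get_calibration(cam); R=np.array(c["R"]); o=-R.T@np.array(c["t"])
    d=R.T@np.linalg.inv(np.array(c["K"]))@np.array([uv[0],uv[1],1.]); return o+d*(z-o[2])/d[2]
E
python3 - <<'E'
from h import *
for c in("scene","top"):
    cv2.imwrite(f"pics/{c}0.png",snapshot(c))
    cal=get_calibration(c); print(c,"cam pos",-np.array(cal["R"]).T@np.array(cal["t"]),np.array(cal["K"])[0,0])
    for q in("index_jig","straightedge","handle","blade_tip","stand","index_knob","wheel_mark","guide_slot","loupe","eraser","solder_tin","pencil","screw_jar"):
        print(q,[(np.round(world(c,r["xyz"]),4).tolist(),round(r["confidence"],2)) for r in recognise(c,q)[:2]])
s=sensors.sense();print(s["time"],s["eef_pos"],s["tcp_rot"],s["opening"])
E
```

```text
scene cam pos [ 1.6374224  -0.24383458  0.89766833] 432.9450472127157
index_jig []
straightedge []
handle [([0.4636, 0.2757, 0.032], 0.7)]
blade_tip [([0.4625, 0.2779, 0.0278], 0.54)]
stand [([0.4804, 0.2477, 0.0217], 0.46)]
index_knob [([0.5559, -0.0962, 0.0475], 0.7), ([0.5615, -0.0833, 0.0216], 0.18)]
wheel_mark [([0.556, -0.0919, 0.0414], 0.69)]
guide_slot [([0.5596, -0.0796, 0.0195], 0.63)]
loupe [([0.7142, 0.0817, 0.019], 0.47)]
eraser [([0.4659, 0.2756, 0.0302], 0.71), ([0.3864, 0.1748, 0.0069], 0.48)]
solder_tin [([0.7029, -0.2513, 0.0261], 0.65), ([0.4641, 0.2747, 0.0317], 0.63)]
pencil [([0.6351, 0.1845, 0.0073], 0.6)]
screw_jar []
top cam pos [0.34576267 0.00750974 1.22032276] 366.06435068458836
index_jig [([0.528, -0.0672, 0.0139], 0.77)]
straightedge [([0.4684, 0.2985, 0.0388], 0.71)]
handle [([0.4684, 0.3011, 0.041], 0.42), ([0.4568, 0.2504, 0.0275], 0.24)]
blade_tip [([0.4654, 0.297, 0.0345], 0.52)]
stand [([0.4575, 0.2479, 0.0257], 0.83)]
index_knob [([0.5434, -0.0913, 0.0498], 0.97)]
wheel_mark []
guide_slot [([0.5391, -0.0882, 0.0489], 0.65), ([0.5305, -0.0692, 0.0133], 0.56)]
loupe [([0.5278, -0.0678, 0.0154], 0.54)]
eraser [([0.3735, 0.1775, 0.0118], 0.41)]
solder_tin [([0.6918, -0.2413, 0.0268], 0.66)]
pencil []
screw_jar [([0.5192, -0.361, 0.0644], 0.68)]
1.4 [0.17641522 0.62561966 0.2392773 ] [3.14158526e+00 4.18314192e-05 2.86675282e+00] 0.08512652915037959
```

View pics/top0.png

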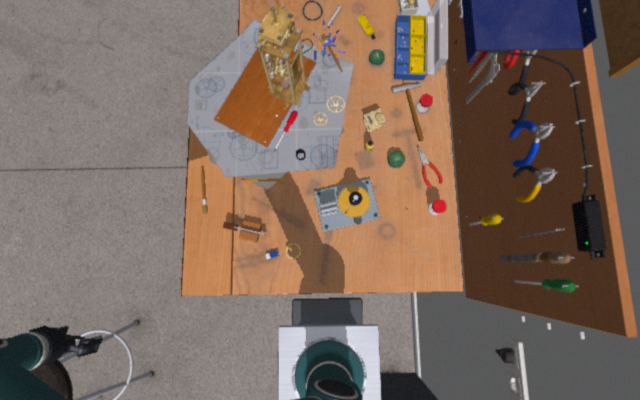

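View pics/scene0.png

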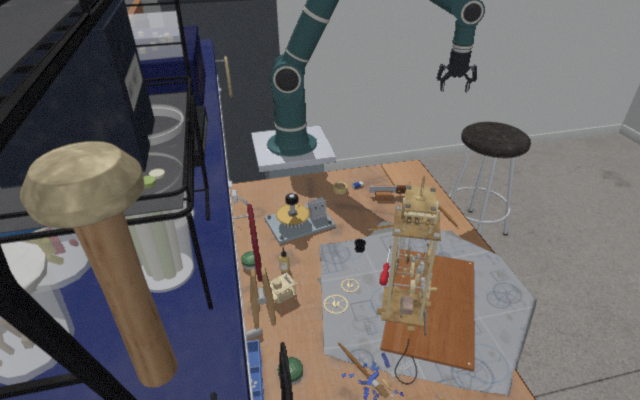

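The top view shows the jig at about (347,204) with the guide on its left (328,203) and the knob at (355,198). The stand with the straightedge is at (245,228). The scene view shows the jig at (300,215) and the stand at (390,190). I need enlarged crops.

Run:
```python
from h import *
t=cv2.imread("pics/top0.png");s=cv2.imread("pics/scene0.png")
f=lambda im,x,y,w,h:cv2.resize(im[y:y+h,x:x+w],(400,300),interpolation=cv2.INTER_CUBIC)
a=np.hstack([f(t,307,172,80,60),f(t,215,205,60,45)]);b=np.hstack([f(s,260,180,80,60),f(s,352,165,72,54)])
cv2.imwrite("pics/c1.png",np.vstack([a,b]))
```

```text
(no output)
```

View pics/c1.png

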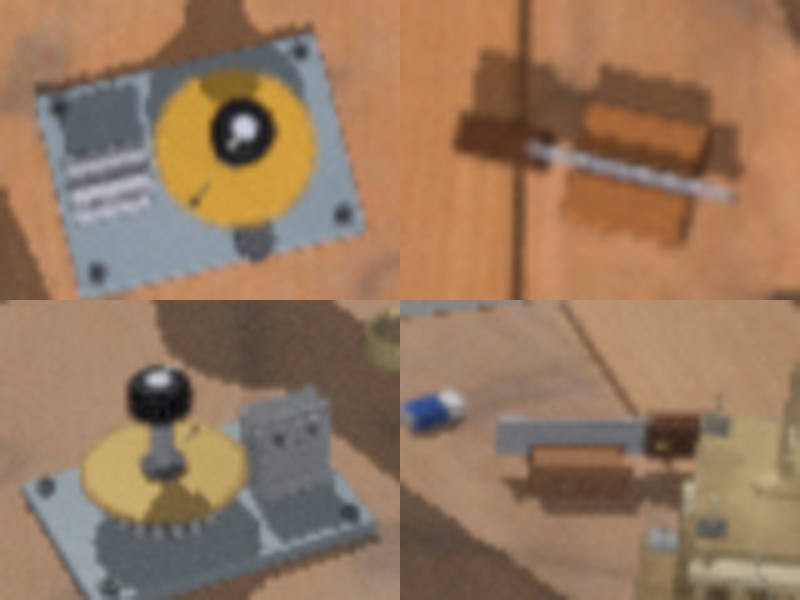

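The crop shows the plate corners, wheel and mark (dot at top-view pixel ≈(346,212), about 38° counter-clockwise of the guide direction, so stop −2). The straightedge handle is on the left at ≈(230.6,226) and the blade tip at ≈(265,234). Next I fit the poses.

```bash
cat > fit.py <<'E'
from h import *
from scipy.optimize import least_squares
T=lambda x,y:(x/5+307-.4,y/5+172-.4); S=lambda x,y:(x/5+260-.4,(y-300)/5+180-.4)
H=lambda x,y:((x-400)/6.667+215-.4,y/6.667+205-.4); G=lambda x,y:((x-400)/5.556+352-.4,(y-300)/5.556+165-.4)
def pose(p,X): c,s=np.cos(p[2]),np.sin(p[2]); return np.array([p[0]+c*X[0]-s*X[1],p[1]+s*X[0]+c*X[1],X[2]])
def fit(obs,p0):
    f=lambda p:np.concatenate([proj(c,pose(p,X(p)))-uv for c,uv,X in obs])
    r=least_squares(f,p0,loss="soft_l1"); return r.x,r.fun.reshape(-1,2)
P=lambda sx,sy,z=.012:(lambda p:(sx*.07,p[3]+sy*.098,z)); C=lambda x,y,z:(lambda p:(x,y,z))
jig=[("top",T(37,92),P(1,1)),("top",T(312,30),P(1,-1)),("top",T(365,232),P(-1,-1)),("top",T(84,298),P(-1,1)),
 ("top",T(236,148),C(0,0,.047)),("top",T(239,130),C(0,0,.116)),("scene",S(165,472),C(0,0,.047)),("scene",S(24,488),P(1,-1)),("scene",S(378,527),P(1,1))]
p,r=fit(jig,[.54,-.09,.24,.02]); print("jig",p.round(4),np.degrees(p[2]).round(1)); print(r.round(1).tolist())
m=ray("top",T(196,201),.047); d=m[:2]-p[:2]; print("mark ccw deg from jig y",np.degrees(np.arctan2(d[1],d[0])-p[2])-90,np.hypot(*d))
se=[("top",H(458,112),C(.01,.069,.038)),("top",H(556,133),C(.01,.025,.038)),("top",H(733,191),C(0,-.069,.038)),
 ("scene",G(497,417),C(.002,-.069,.038)),("scene",G(497,449),C(.002,-.069,.012)),("scene",G(646,419),C(.01,.025,.038))]
q,r2=fit(se,[.46,.25,-.2]); print("se",q.round(4),np.degrees(q[2]).round(1),"handle",pose(q,(0,.047,.025)).round(4)); print(r2.round(1).tolist())
E
python3 fit.py
```

```text
jig [ 0.5432 -0.0904  0.1948  0.019 ] 11.2
[[-0.2, -0.0], [1.5, 0.4], [0.6, 0.2], [-0.9, -0.6], [-0.7, -0.1], [0.5, -0.3], [-0.3, -1.6], [12.8, 23.5], [-0.7, -1.4]]
mark ccw deg from jig y 43.43959779960599 0.04268468004154405
se [ 0.459   0.2671 -0.2271] -13.0 handle [0.4696 0.3129 0.025 ]
[[0.1, 0.2], [-1.5, -0.1], [-0.6, 0.2], [-0.4, 0.2], [-0.8, 0.5], [-0.2, 0.9]]
```

```bash
sed -i 's/S(24,488),P(1,-1)/S(24,488),P(-1,-1)/' fit.py
cat >> fit.py <<'E'
t0=recognise
s=sensors.sense(); print(s["time"],s["eef_pos"],s["tcp_rot"])
im=cv2.resize(cv2.imread("pics/top0.png")[172:232,207:387],None,fx=4.4,fy=4.4,interpolation=cv2.INTER_CUBIC)
def line(pts,c):
    a=np.array([((proj("top",X)+.5-[207,172])*4.4) for X in pts]).astype(int); cv2.polylines(im,[a],True,c,1)
for w,y0,y1,z in((.01,.025,.069,.038),(.002,-.069,.025,.038)): line([pose(q,(a,b,z)) for a,b in((-w,y0),(w,y0),(w,y1),(-w,y1))],(0,255,0))
for w,y0,y1,z in((.015,.06,.112,.071),(.00325,.06,.112,.05)): line([pose(p,(a,b,z)) for a,b in((-w,y0),(w,y0),(w,y1),(-w,y1))],(0,0,255))
line([pose(p,(.054*np.cos(a),.054*np.sin(a),.047)) for a in np.linspace(0,6.28,40)],(255,0,0))
line([pose(p,(.02*np.cos(a),.02*np.sin(a),.116)) for a in np.linspace(0,6.28,40)],(255,0,255))
cv2.imwrite("pics/c2.png",im)
E
python3 fit.py
```

```text
jig [ 0.5444 -0.0903  0.2076  0.0204] 11.9
[[-0.9, 0.2], [0.7, -0.1], [0.4, -0.4], [-1.0, -0.5], [-0.7, -0.5], [0.4, -0.7], [-0.2, -1.4], [-1.1, -1.7], [-0.1, -1.6]]
mark ccw deg from jig y 43.71663694444794 0.04360642240528502
se [ 0.459   0.2671 -0.2271] -13.0 handle [0.4696 0.3129 0.025 ]
[[0.1, 0.2], [-1.5, -0.1], [-0.6, 0.2], [-0.4, 0.2], [-0.8, 0.5], [-0.2, 0.9]]
1.4 [0.17641522 0.62561966 0.2392773 ] [3.14158526e+00 4.18314192e-05 2.86675282e+00]
```

View pics/c2.png

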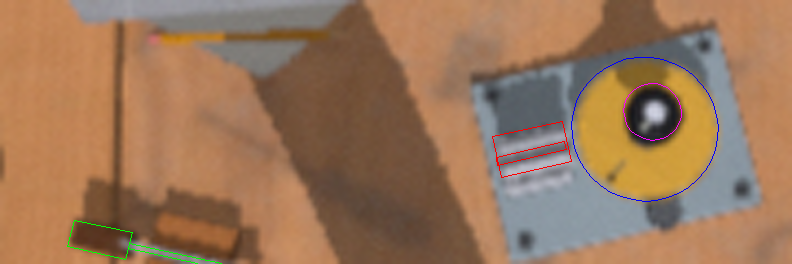

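The overlay agrees: wheel, knob and handle outlines match to about 1 px, and the guide is at (533,150) in the crop. Moving to above the handle.

Request:
{"method": "jog_arm", "body": {
  "deltas": [
    {"hand": 0,"slide": [-0.92,-0.55,0],"yaw": 0},
    {"hand": 0,"slide": [-0.92,-0.55,0],"yaw": 0},
    {"hand": 0,"slide": [-0.92,-0.55,0],"yaw": 0},
    {"hand": 0,"slide": [-0.92,-0.55,0],"yaw": 0},
    {"hand": 0,"slide": [-0.92,-0.55,0],"yaw": 0},
    {"hand": 0,"slide": [-0.92,-0.55,0],"yaw": 0},
    {"hand": 0,"slide": [-0.92,-0.55,0],"yaw": 0},
    {"hand": 0,"slide": [-0.92,-0.55,0],"yaw": 0},
    {"hand": 0,"slide": [-0.92,-0.55,0],"yaw": 0},
    {"hand": 0,"slide": [-0.92,-0.55,0],"yaw": 0},
    {"hand": 0,"slide": [-0.92,-0.55,0],"yaw": 0},
    {"hand": 0,"slide": [-0.92,-0.55,0],"yaw": 0},
    {"hand": 0,"slide": [-0.92,-0.55,0],"yaw": 0},
    {"hand": 0,"slide": [-0.92,-0.55,0],"yaw": 0},
    {"hand": 0,"slide": [-0.92,-0.55,0],"yaw": 0},
    {"hand": 0,"slide": [-0.92,-0.55,0],"yaw": 0},
    {"hand": 0,"slide": [-0.92,-0.55,0],"yaw": 0},
    {"hand": 0,"slide": [-0.92,-0.55,0],"yaw": 0},
    {"hand": 0,"slide": [-0.92,-0.55,0],"yaw": 0},
    {"hand": 0,"slide": [-0.92,-0.55,0],"yaw": 0}
  ]
}}

```text
time: 3.07
eef_pos: [0.4716, 0.3132, 0.2395]
tcp_rot: [3.141, 0.0, 2.867]
wrist_force: [0.4, 0.9, 0.3]
opening: 0.0858
grip_force: 0.0
```

Request:
{"method": "jog_arm", "body": {
  "deltas": [
    {"hand": 0,"slide": [0,0,0.3],"yaw": 0.97},
    {"hand": 0,"slide": [0,0,0.3],"yaw": 0.97},
    {"hand": 0,"slide": [0,0,0.3],"yaw": 0.97},
    {"hand": 0,"slide": [0,0,0.3],"yaw": 0.97},
    {"hand": 0,"slide": [0,0,0.3],"yaw": 0.97},
    {"hand": 0,"slide": [0,0,0.3],"yaw": 0.97},
    {"hand": 0,"slide": [0,0,0.3],"yaw": 0.97},
    {"hand": 0,"slide": [0,0,0.3],"yaw": 0.97},
    {"hand": 0,"slide": [0,0,0.3],"yaw": 0.97},
    {"hand": 0,"slide": [0,0,0.3],"yaw": 0.97},
    {"hand": 0,"slide": [0,0,0.3],"yaw": 0.97},
    {"hand": 0,"slide": [0,0,0.3],"yaw": 0.97},
    {"hand": 0,"slide": [0,0,0.3],"yaw": 0.97},
    {"hand": 0,"slide": [0,0,0.3],"yaw": 0.97},
    {"hand": 0,"slide": [0,0,0.3],"yaw": 0.97},
    {"hand": 0,"slide": [0,0,0.3],"yaw": 0.97},
    {"hand": 0,"slide": [0,0,0.3],"yaw": 0.97},
    {"hand": 0,"slide": [0,0,0.3],"yaw": 0.97},
    {"hand": 0,"slide": [0,0,0],"yaw": 0},
    {"hand": 0,"slide": [0,0,0],"yaw": 0}
  ]
}}

```text
time: 4.73
eef_pos: [0.4707, 0.3141, 0.1312]
tcp_rot: [-3.141, 0.001, 1.346]
wrist_force: [0.8, -0.5, -0.1]
opening: 0.0853
grip_force: 0.0
```

```bash
cat >> h.py <<'E'
def go(x,y,z,yawdeg):
    "tool-frame units to target (shift given in present axes)"
    s=sensors.sense(); p=np.array(s["eef_pos"]); w=s["tcp_rot"][2]
    d=np.array([x,y,z])-p; c,n=np.cos(w),np.sin(w)
    tx=c*d[0]+n*d[1]; ty=n*d[0]-c*d[1]
    turn=(np.degrees(w)-yawdeg+180)%360-180
    print("t",round(s["time"],2),"at",p.round(4),"yaw",np.degrees(w).round(2),"F",np.round(s["wrist_force"],1),"units",np.round([tx/.02,ty/.02,-d[2]/.02],3),"turn",round(turn/5,3))
E
python3 -c "
from h import *
go(.4696,.3129,.016,77)
cv2.imwrite('pics/c3.png',cv2.resize(snapshot('top')[190:250,190:270],(800,600),interpolation=cv2.INTER_CUBIC))
print(proj('top',[.4696,.3129,.038]))"
```

```text
t 4.73 at [0.4707 0.3141 0.1312] yaw 77.11 F [ 0.8 -0.5 -0.1] units [-0.07  -0.042  5.759] turn 0.021
[229.17075111 225.99381934]
```

View pics/c3.png

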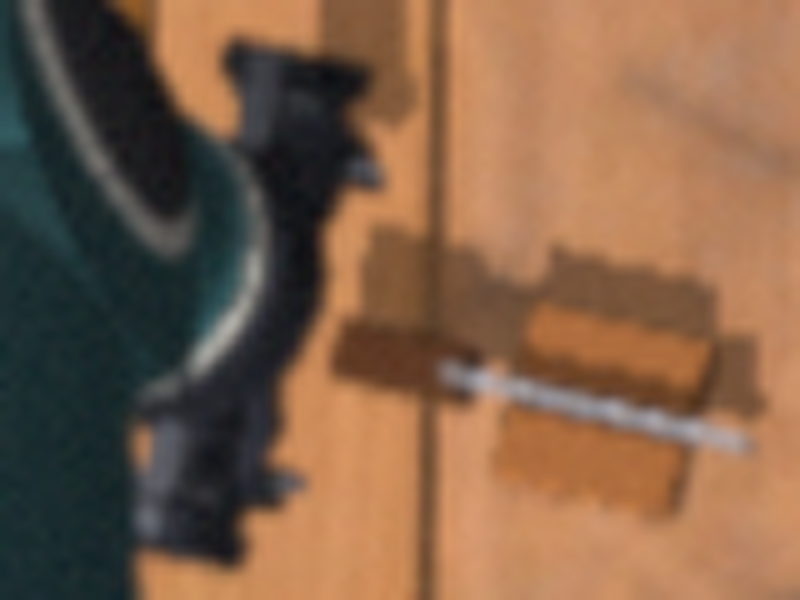

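The picture shows the fingers straddling the line of the handle. The handle's middle is at ≈(230,225.4), within 1 px of the prediction (229.2,226). Descending and gripping.

Request:
{"method": "jog_arm", "body": {
  "deltas": [
    {"hand": 0,"slide": [-0.07,-0.04,0.48],"yaw": 0.02},
    {"hand": 0,"slide": [0,0,0.48],"yaw": 0},
    {"hand": 0,"slide": [0,0,0.48],"yaw": 0},
    {"hand": 0,"slide": [0,0,0.48],"yaw": 0},
    {"hand": 0,"slide": [0,0,0.48],"yaw": 0},
    {"hand": 0,"slide": [0,0,0.48],"yaw": 0},
    {"hand": 0,"slide": [0,0,0.48],"yaw": 0},
    {"hand": 0,"slide": [0,0,0.48],"yaw": 0},
    {"hand": 0,"slide": [0,0,0.48],"yaw": 0},
    {"hand": 0,"slide": [0,0,0.48],"yaw": 0},
    {"hand": 0,"slide": [0,0,0.48],"yaw": 0},
    {"hand": 0,"slide": [0,0,0.48],"yaw": 0}
  ]
}}

```text
time: 5.78
eef_pos: [0.4698, 0.3128, 0.0151]
tcp_rot: [3.142, -0.0, 1.341]
wrist_force: [0.4, 0.5, -0.4]
opening: 0.0858
grip_force: 0.0
```

Request:
{"method": "jog_arm", "body": {
  "deltas": [
    {"hand": 1,"slide": [0,0,0],"yaw": 0},
    {"hand": 1,"slide": [0,0,0],"yaw": 0},
    {"hand": 1,"slide": [0,0,0],"yaw": 0},
    {"hand": 1,"slide": [0,0,0],"yaw": 0},
    {"hand": 1,"slide": [0,0,0],"yaw": 0},
    {"hand": 1,"slide": [0,0,0],"yaw": 0},
    {"hand": 1,"slide": [0,0,0],"yaw": 0},
    {"hand": 1,"slide": [0,0,0],"yaw": 0},
    {"hand": 1,"slide": [0,0,0],"yaw": 0},
    {"hand": 1,"slide": [0,0,0],"yaw": 0},
    {"hand": 1,"slide": [0,0,0],"yaw": 0},
    {"hand": 1,"slide": [0,0,0],"yaw": 0}
  ],
  "squeeze": 60
}}

```text
time: 6.78
eef_pos: [0.4702, 0.3131, 0.0166]
tcp_rot: [3.141, -0.001, 1.341]
wrist_force: [-0.1, 0.4, 6.4]
opening: 0.0195
grip_force: 60.6
```

Request:
{"method": "jog_arm", "body": {
  "deltas": [
    {"hand": 1,"slide": [0,0,-0.3],"yaw": 0},
    {"hand": 1,"slide": [0,0,-0.5],"yaw": 0},
    {"hand": 1,"slide": [0,0,-0.5],"yaw": 0},
    {"hand": 1,"slide": [0,0,-0.5],"yaw": 0},
    {"hand": 1,"slide": [0,0,-0.5],"yaw": 0},
    {"hand": 1,"slide": [0,0,-0.5],"yaw": 0},
    {"hand": 1,"slide": [0,0,-0.5],"yaw": 0},
    {"hand": 1,"slide": [0,0,-0.5],"yaw": 0},
    {"hand": 1,"slide": [0,0,-0.5],"yaw": 0},
    {"hand": 1,"slide": [0,0,-0.5],"yaw": 0},
    {"hand": 1,"slide": [0,0,-0.5],"yaw": 0},
    {"hand": 1,"slide": [0,0,-0.5],"yaw": 0},
    {"hand": 1,"slide": [0,0,0],"yaw": 0},
    {"hand": 1,"slide": [0,0,0],"yaw": 0}
  ]
}}

```text
time: 7.95
eef_pos: [0.47, 0.3131, 0.1327]
tcp_rot: [3.141, -0.001, 1.342]
wrist_force: [0.3, -0.9, -1.1]
opening: 0.0189
grip_force: 59.7
```

Run:
```python
from h import *
go(.5145,.0516,.13,102.4)
exec(open('fit.py').read().split("t0=")[0].replace("print","(lambda *a:0)"))
pt,rt=fit(jig[:6],p); print("top only",pt.round(4),np.degrees(pt[2]),rt.round(1).tolist())
```

```text
t 7.95 at [0.47   0.3131 0.1327] yaw 76.86 F [ 0.3 -0.9 -1.1] units [-12.226   5.136   0.137] turn -5.107
top only [ 0.5432 -0.0904  0.2102  0.0197] 12.045790714783056 [[-0.6, 0.6], [0.9, 0.2], [0.7, -0.2], [-0.7, -0.1], [-0.7, -0.1], [0.5, -0.3]]
```

Request:
{"method": "jog_arm", "body": {
  "deltas": [
    {"hand": 1,"slide": [-0.76,0.32,0],"yaw": 0},
    {"hand": 1,"slide": [-0.76,0.32,0],"yaw": 0},
    {"hand": 1,"slide": [-0.76,0.32,0],"yaw": 0},
    {"hand": 1,"slide": [-0.76,0.32,0],"yaw": 0},
    {"hand": 1,"slide": [-0.76,0.32,0],"yaw": 0},
    {"hand": 1,"slide": [-0.76,0.32,0],"yaw": 0},
    {"hand": 1,"slide": [-0.76,0.32,0],"yaw": 0},
    {"hand": 1,"slide": [-0.76,0.32,0],"yaw": 0},
    {"hand": 1,"slide": [-0.76,0.32,0],"yaw": 0},
    {"hand": 1,"slide": [-0.76,0.32,0],"yaw": 0},
    {"hand": 1,"slide": [-0.76,0.32,0],"yaw": 0},
    {"hand": 1,"slide": [-0.76,0.32,0],"yaw": 0},
    {"hand": 1,"slide": [-0.76,0.32,0],"yaw": 0},
    {"hand": 1,"slide": [-0.76,0.32,0],"yaw": 0},
    {"hand": 1,"slide": [-0.76,0.32,0],"yaw": 0},
    {"hand": 1,"slide": [-0.76,0.32,0],"yaw": 0}
  ]
}}

```text
time: 9.28
eef_pos: [0.5137, 0.0518, 0.1314]
tcp_rot: [-3.14, 0.001, 1.341]
wrist_force: [-0.5, 0.4, -1.4]
opening: 0.0187
grip_force: 59.7
```

Request:
{"method": "jog_arm", "body": {
  "deltas": [
    {"hand": 1,"slide": [0,0,0],"yaw": -0.5},
    {"hand": 1,"slide": [0,0,0],"yaw": -0.5},
    {"hand": 1,"slide": [0,0,0],"yaw": -0.5},
    {"hand": 1,"slide": [0,0,0],"yaw": -0.5},
    {"hand": 1,"slide": [0,0,0],"yaw": -0.5},
    {"hand": 1,"slide": [0,0,0],"yaw": -0.5},
    {"hand": 1,"slide": [0,0,0],"yaw": -0.5},
    {"hand": 1,"slide": [0,0,0],"yaw": -0.5},
    {"hand": 1,"slide": [0,0,0],"yaw": -0.5},
    {"hand": 1,"slide": [0,0,0],"yaw": -0.5},
    {"hand": 1,"slide": [0,0,0],"yaw": 0},
    {"hand": 1,"slide": [0,0,0],"yaw": 0}
  ]
}}

```text
time: 10.28
eef_pos: [0.5138, 0.0526, 0.1316]
tcp_rot: [-3.14, -0.0, 1.776]
wrist_force: [-0.3, -0.3, -2.1]
opening: 0.0193
grip_force: 59.8
```

Run:
```python
from h import *
go(.5145,.0516,.13,102.)
a=snapshot('top')[172:232,307:387];b=snapshot('scene')[170:230,270:350]
cv2.imwrite('pics/c4.png',np.hstack([cv2.resize(i,(400,300),interpolation=cv2.INTER_CUBIC) for i in(a,b)]))
```

```text
t 10.28 at [0.5138 0.0526 0.1316] yaw 101.78 F [-0.3 -0.3 -2.1] units [-0.054  0.025  0.079] turn -0.045
```

View pics/c4.png

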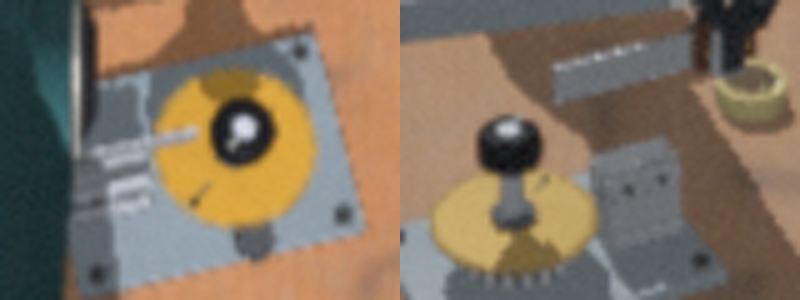

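The blade is held over the guide. Its tip is at crop (198,130), top-view pixel (346.2,197.6), and it runs nearly parallel to the slot. I convert it into the jig frame.

Run:
```python
from h import *
exec(open('fit.py').read().split("t0=")[0].replace("print","(lambda *a:0)"))
def inv(X): c,s=np.cos(p[2]),np.sin(p[2]);d=X-np.array([p[0],p[1],0]);return np.round([c*d[0]+s*d[1],-s*d[0]+c*d[1]],4)
S2=lambda x,y:((x-400)/5+270-.4,y/5+170-.4)
for n,X in(("tip top",ray("top",T(198,130),.1525)),("blade mid",ray("top",T(105,148.5),.1525)),
 ("scene tip top",ray("scene",S2(553,67),.1525)),("scene tip bot",ray("scene",S2(555,104),.1265)),
 ("slot dark line L",ray("top",T(70,189),.064)),("slot R",ray("top",T(150,171),.064)),
 ("guide top far L",ray("top",T(70,162),.071)),("far R",ray("top",T(148,146),.071)),("fold near L",ray("top",T(75,202),.071)),("near R",ray("top",T(150,186),.071)),
 ("tcp",sensors.sense()["eef_pos"])): print(n,inv(np.array(X)))
for x in(.0075,-.0075,.015,-.015,.00325,-.00325): print(x,[((proj("top",pose(p,(x,y,.0645 if abs(x)<.004 else .071)))-[307,172]+.4)*5).round(0).tolist() for y in(.112,.06)])
```

```text
tip top [-0.0021  0.0299]
blade mid [-0.0006  0.0861]
scene tip top [0.0005 0.0311]
scene tip bot [0.003  0.0303]
slot dark line L [-0.0068  0.1096]
slot R [-0.0069  0.0572]
guide top far L [0.0091 0.1059]
far R [0.0081 0.0552]
fold near L [-0.0166  0.1085]
near R [-0.0172  0.0599]
tcp [-0.0003  0.1461]
0.0075 [[61.0, 167.0], [141.0, 149.0]]
-0.0075 [[66.0, 189.0], [146.0, 171.0]]
0.015 [[59.0, 155.0], [138.0, 137.0]]
-0.015 [[69.0, 201.0], [149.0, 183.0]]
0.00325 [[63.0, 175.0], [142.0, 157.0]]
-0.00325 [[65.0, 184.0], [144.0, 166.0]]
```

Run:
```python
import cv2,numpy as np
t=cv2.imread("pics/top0.png")[196:222,312:344]
cv2.imwrite("pics/c5.png",cv2.resize(t,None,fx=24,fy=22,interpolation=cv2.INTER_NEAREST))
```

```text
(no output)
```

View pics/c5.png

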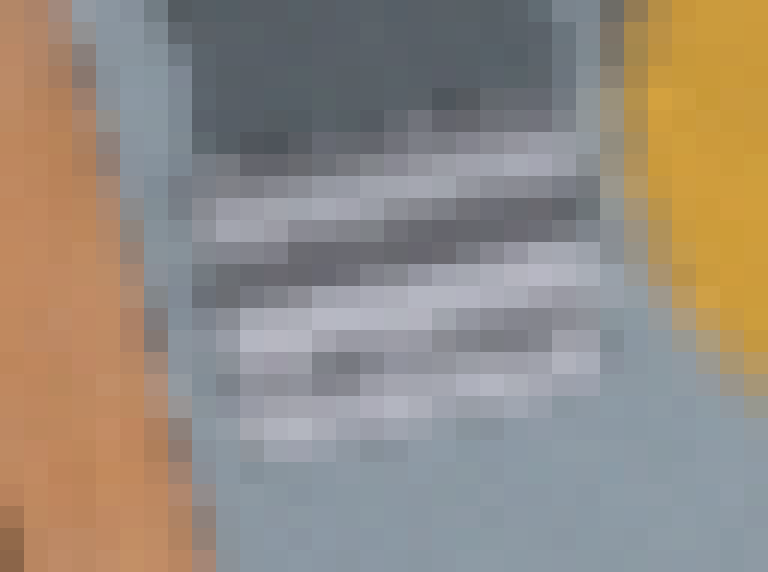

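The guide's near lip and fold appear about 0.7–1 px below my fit. The slot is therefore about 1.5–2 mm to the jig's −x side of the blade, so I correct that and descend.

Request:
{"method": "jog_arm", "body": {
  "deltas": [
    {"hand": 1,"slide": [0,-0.08,0],"yaw": -0.15},
    {"hand": 1,"slide": [0,0,0.25],"yaw": 0},
    {"hand": 1,"slide": [0,0,0.25],"yaw": 0},
    {"hand": 1,"slide": [0,0,0.25],"yaw": 0},
    {"hand": 1,"slide": [0,0,0.25],"yaw": 0},
    {"hand": 1,"slide": [0,0,0.25],"yaw": 0},
    {"hand": 1,"slide": [0,0,0.25],"yaw": 0},
    {"hand": 1,"slide": [0,0,0.25],"yaw": 0},
    {"hand": 1,"slide": [0,0,0.25],"yaw": 0},
    {"hand": 1,"slide": [0,0,0.25],"yaw": 0},
    {"hand": 1,"slide": [0,0,0.25],"yaw": 0},
    {"hand": 1,"slide": [0,0,0.25],"yaw": 0},
    {"hand": 1,"slide": [0,0,0],"yaw": 0}
  ]
}}

```text
time: 11.47
eef_pos: [0.512, 0.0523, 0.0761]
tcp_rot: [-3.14, 0.0, 1.791]
wrist_force: [-0.4, -0.8, -0.3]
opening: 0.0192
grip_force: 59.8
```

Request:
{"method": "jog_arm", "body": {
  "deltas": [
    {"hand": 1,"slide": [0,0,0.1],"yaw": 0},
    {"hand": 1,"slide": [0,0,0.1],"yaw": 0},
    {"hand": 1,"slide": [0,0,0.1],"yaw": 0},
    {"hand": 1,"slide": [0,0,0.1],"yaw": 0},
    {"hand": 1,"slide": [0,0,0],"yaw": 0}
  ]
}}

```text
time: 11.88
eef_pos: [0.5125, 0.0524, 0.0688]
tcp_rot: [-3.141, -0.0, 1.791]
wrist_force: [-0.6, -0.0, -1.1]
opening: 0.0189
grip_force: 59.8
```

Request:
{"method": "jog_arm", "body": {
  "deltas": [
    {"hand": 1,"slide": [0,0,0.1],"yaw": 0},
    {"hand": 1,"slide": [0,0,0.1],"yaw": 0},
    {"hand": 1,"slide": [0,0,0.1],"yaw": 0},
    {"hand": 1,"slide": [0,0,0],"yaw": 0}
  ]
}}

```text
time: 12.22
eef_pos: [0.5123, 0.0523, 0.0627]
tcp_rot: [-3.141, -0.0, 1.791]
wrist_force: [-1.1, 0.2, -0.9]
opening: 0.0191
grip_force: 59.8
```

Request:
{"method": "jog_arm", "body": {
  "deltas": [
    {"hand": 1,"slide": [0,0,0.1],"yaw": 0},
    {"hand": 1,"slide": [0,0,0.1],"yaw": 0},
    {"hand": 1,"slide": [0,0,0.1],"yaw": 0},
    {"hand": 1,"slide": [0,0,0.07],"yaw": 0},
    {"hand": 1,"slide": [0,0,0],"yaw": 0}
  ]
}}

```text
time: 12.63
eef_pos: [0.5124, 0.0523, 0.0553]
tcp_rot: [-3.141, -0.0, 1.791]
wrist_force: [-0.3, 0.4, -0.8]
opening: 0.0193
grip_force: 59.8
```

Request:
{"method": "jog_arm", "body": {
  "deltas": [
    {"hand": 1,"slide": [0,0,0.05],"yaw": 0},
    {"hand": 1,"slide": [0,0,0.05],"yaw": 0},
    {"hand": 1,"slide": [0,0,0],"yaw": 0}
  ]
}}

```text
time: 12.88
eef_pos: [0.5128, 0.0524, 0.0545]
tcp_rot: [3.141, -0.001, 1.79]
wrist_force: [-2.4, 0.6, 8.7]
opening: 0.0194
grip_force: 61.3
```

Contact comes exactly at floor height, so I release and rise.

Request:
{"method": "jog_arm", "body": {
  "deltas": [
    {"hand": 0.6,"slide": [0,0,-0.02],"yaw": 0},
    {"hand": 0.5,"slide": [0,0,0],"yaw": 0},
    {"hand": 0.4,"slide": [0,0,0],"yaw": 0},
    {"hand": 0.2,"slide": [0,0,0],"yaw": 0},
    {"hand": 0,"slide": [0,0,0],"yaw": 0},
    {"hand": 0,"slide": [0,0,0],"yaw": 0},
    {"hand": 0,"slide": [0,0,0],"yaw": 0},
    {"hand": 0,"slide": [0,0,0],"yaw": 0},
    {"hand": 0,"slide": [0,0,0],"yaw": 0},
    {"hand": 0,"slide": [0,0,0],"yaw": 0}
  ]
}}

```text
time: 13.72
eef_pos: [0.5126, 0.0524, 0.054]
tcp_rot: [-3.142, -0.0, 1.791]
wrist_force: [0.7, 0.4, 0.2]
opening: 0.0852
grip_force: 0.0
```

Request:
{"method": "jog_arm", "body": {
  "deltas": [
    {"hand": 0,"slide": [0,0,-0.3],"yaw": 0},
    {"hand": 0,"slide": [0,0,-0.5],"yaw": 0},
    {"hand": 0,"slide": [0,0,-0.5],"yaw": 0},
    {"hand": 0,"slide": [0,0,-0.5],"yaw": 0},
    {"hand": 0,"slide": [0,0,-0.5],"yaw": 0},
    {"hand": 0,"slide": [0,0,-0.5],"yaw": 0},
    {"hand": 0,"slide": [0,0,-0.5],"yaw": 0},
    {"hand": 0,"slide": [0,0,-0.5],"yaw": 0},
    {"hand": 0,"slide": [0,0,-0.5],"yaw": 0},
    {"hand": 0,"slide": [0,0,-0.5],"yaw": 0},
    {"hand": 0,"slide": [0,0,-0.5],"yaw": 0},
    {"hand": 0,"slide": [0,0,-0.5],"yaw": 0},
    {"hand": 0,"slide": [0,0,0],"yaw": 0}
  ]
}}

```text
time: 14.8
eef_pos: [0.5139, 0.0525, 0.1722]
tcp_rot: [3.138, -0.0, 1.791]
wrist_force: [-0.0, -0.2, -0.5]
opening: 0.0853
grip_force: 0.0
```

Run:
```python
from h import *
go(.5441,-.0913,.175,102.)
a=snapshot('top')[172:232,307:387];b=snapshot('scene')[170:230,270:350]
cv2.imwrite('pics/c6.png',np.hstack([cv2.resize(i,(400,300),interpolation=cv2.INTER_CUBIC) for i in(a,b)]))
```

```text
t 14.8 at [0.5139 0.0525 0.1722] yaw 102.6 F [-0.  -0.2 -0.5] units [-7.346 -0.092 -0.138] turn 0.12
```

View pics/c6.png

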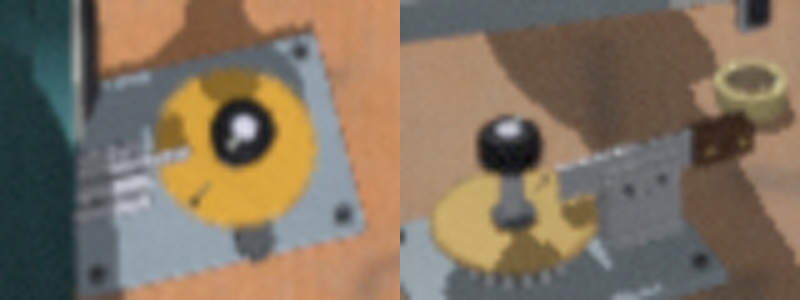

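The picture shows the straightedge upright in the slot, with its tip at top-view crop (188,153) over the wheel, and let go. Now to the knob.

Request:
{"method": "jog_arm", "body": {
  "deltas": [
    {"hand": 0,"slide": [-0.73,0,0],"yaw": 0},
    {"hand": 0,"slide": [-0.73,0,0],"yaw": 0},
    {"hand": 0,"slide": [-0.73,0,0],"yaw": 0},
    {"hand": 0,"slide": [-0.73,0,0],"yaw": 0},
    {"hand": 0,"slide": [-0.73,0,0],"yaw": 0},
    {"hand": 0,"slide": [-0.73,0,0],"yaw": 0},
    {"hand": 0,"slide": [-0.73,0,0],"yaw": 0},
    {"hand": 0,"slide": [-0.73,0,0],"yaw": 0},
    {"hand": 0,"slide": [-0.73,0,0],"yaw": 0},
    {"hand": 0,"slide": [-0.73,0,0],"yaw": 0},
    {"hand": 0,"slide": [0,0,0],"yaw": 0},
    {"hand": 0,"slide": [0,0,0],"yaw": 0}
  ]
}}

```text
time: 15.9
eef_pos: [0.5439, -0.0905, 0.1693]
tcp_rot: [-3.14, -0.0, 1.789]
wrist_force: [-0.3, -0.9, -0.6]
opening: 0.0852
grip_force: 0.0
```

Run:
```python
from h import *
go(.5432,-.091,.095,102.); print(np.round(sensors.sense()["q"],2))
```

```text
t 15.9 at [ 0.5439 -0.0905  0.1693] yaw 102.5 F [-0.3 -0.9 -0.6] units [-0.016 -0.039  3.717] turn 0.101
[-0.24  0.4   0.43  1.93 -0.22  0.85  0.52]
```

Request:
{"method": "jog_arm", "body": {
  "deltas": [
    {"hand": 0,"slide": [0,-0.04,0.31],"yaw": 0},
    {"hand": 0,"slide": [0,0,0.31],"yaw": 0},
    {"hand": 0,"slide": [0,0,0.31],"yaw": 0},
    {"hand": 0,"slide": [0,0,0.31],"yaw": 0},
    {"hand": 0,"slide": [0,0,0.31],"yaw": 0},
    {"hand": 0,"slide": [0,0,0.31],"yaw": 0},
    {"hand": 0,"slide": [0,0,0.31],"yaw": 0},
    {"hand": 0,"slide": [0,0,0.31],"yaw": 0},
    {"hand": 0,"slide": [0,0,0.31],"yaw": 0},
    {"hand": 0,"slide": [0,0,0.31],"yaw": 0},
    {"hand": 0,"slide": [0,0,0.31],"yaw": 0},
    {"hand": 0,"slide": [0,0,0.31],"yaw": 0},
    {"hand": 0,"slide": [0,0,0],"yaw": 0}
  ]
}}

```text
time: 16.98
eef_pos: [0.5429, -0.0902, 0.0944]
tcp_rot: [-3.14, -0.001, 1.791]
wrist_force: [-0.5, 0.3, -0.2]
opening: 0.0854
grip_force: 0.0
```

Request:
{"method": "jog_arm", "body": {
  "deltas": [
    {"hand": 1,"slide": [0,0,0],"yaw": 0},
    {"hand": 1,"slide": [0,0,0],"yaw": 0},
    {"hand": 1,"slide": [0,0,0],"yaw": 0},
    {"hand": 1,"slide": [0,0,0],"yaw": 0},
    {"hand": 1,"slide": [0,0,0],"yaw": 0},
    {"hand": 1,"slide": [0,0,0],"yaw": 0},
    {"hand": 1,"slide": [0,0,0],"yaw": 0},
    {"hand": 1,"slide": [0,0,0],"yaw": 0},
    {"hand": 1,"slide": [0,0,0],"yaw": 0},
    {"hand": 1,"slide": [0,0,0],"yaw": 0}
  ],
  "squeeze": 50
}}

```text
time: 17.82
eef_pos: [0.5437, -0.0904, 0.0965]
tcp_rot: [3.141, -0.0, 1.791]
wrist_force: [-1.3, -0.1, 6.3]
opening: 0.0381
grip_force: 50.1
```

Run:
```python
from h import *
go(.5432,-.091,.095,102.); s=sensors.sense(); print(s["moment"],s["opening"],s["grip_force"])
```

```text
t 17.82 at [ 0.5437 -0.0904  0.0965] yaw 102.6 F [-1.3 -0.1  6.3] units [-0.024 -0.03   0.073] turn 0.12
[-0.05241268  0.5508634   0.04516551] 0.038075702195064495 50.092533139977604
```

Request:
{"method": "jog_arm", "body": {
  "deltas": [
    {"hand": 1,"slide": [0,0,0],"yaw": 0.5},
    {"hand": 1,"slide": [0,0,0],"yaw": 0.5},
    {"hand": 1,"slide": [0,0,0],"yaw": 0.5},
    {"hand": 1,"slide": [0,0,0],"yaw": 0.5},
    {"hand": 1,"slide": [0,0,0],"yaw": 0.5},
    {"hand": 1,"slide": [0,0,0],"yaw": 0.5},
    {"hand": 1,"slide": [0,0,0],"yaw": 0.5},
    {"hand": 1,"slide": [0,0,0],"yaw": 0.5},
    {"hand": 1,"slide": [0,0,0],"yaw": 0},
    {"hand": 1,"slide": [0,0,0],"yaw": 0}
  ]
}}

```text
time: 18.65
eef_pos: [0.5437, -0.0904, 0.0965]
tcp_rot: [3.141, -0.0, 1.442]
wrist_force: [-2.7, -0.2, 5.9]
opening: 0.0384
grip_force: 50.1
```

Run:
```python
from h import *
go(.5432,-.091,.095,42.6); s=sensors.sense(); print(s["moment"],s["opening"],s["grip_force"])
```

```text
t 18.65 at [ 0.5437 -0.0904  0.0965] yaw 82.59 F [-2.7 -0.2  5.9] units [-0.032 -0.02   0.073] turn 7.999
[0.02905953 0.58364022 0.03127675] 0.03836089620436492 50.126014470588416
```

Request:
{"method": "jog_arm", "body": {
  "deltas": [
    {"hand": 1,"slide": [0,0,0],"yaw": 0.5},
    {"hand": 1,"slide": [0,0,0],"yaw": 0.5},
    {"hand": 1,"slide": [0,0,0],"yaw": 0.5},
    {"hand": 1,"slide": [0,0,0],"yaw": 0.5},
    {"hand": 1,"slide": [0,0,0],"yaw": 0.5},
    {"hand": 1,"slide": [0,0,0],"yaw": 0.5},
    {"hand": 1,"slide": [0,0,0],"yaw": 0.5},
    {"hand": 1,"slide": [0,0,0],"yaw": 0.5},
    {"hand": 1,"slide": [0,0,0],"yaw": 0.5},
    {"hand": 1,"slide": [0,0,0],"yaw": 0.5},
    {"hand": 1,"slide": [0,0,0],"yaw": 0.5},
    {"hand": 1,"slide": [0,0,0],"yaw": 0.5},
    {"hand": 1,"slide": [0,0,0],"yaw": 0.5},
    {"hand": 1,"slide": [0,0,0],"yaw": 0.5},
    {"hand": 1,"slide": [0,0,0],"yaw": 0.5},
    {"hand": 1,"slide": [0,0,0],"yaw": 0.5},
    {"hand": 1,"slide": [0,0,0],"yaw": 0},
    {"hand": 1,"slide": [0,0,0],"yaw": 0},
    {"hand": 1,"slide": [0,0,0],"yaw": 0}
  ]
}}

```text
time: 20.23
eef_pos: [0.5437, -0.0904, 0.0965]
tcp_rot: [-3.141, -0.001, 0.743]
wrist_force: [-2.4, -0.0, 5.7]
opening: 0.0384
grip_force: 50.2
```

Run:
```python
from h import *
go(.5432,-.091,.095,42.6); s=sensors.sense(); print(s["moment"],s["opening"],s["grip_force"])
a=snapshot('top')[172:232,307:387];b=snapshot('scene')[170:230,270:350]
cv2.imwrite('pics/c7.png',np.hstack([cv2.resize(i,(400,300),interpolation=cv2.INTER_CUBIC) for i in(a,b)]))
```

```text
t 20.23 at [ 0.5437 -0.0904  0.0965] yaw 42.6 F [-2.4 -0.   5.7] units [-0.037  0.006  0.073] turn -0.0
[ 0.06290218  0.60821922 -0.0150803 ] 0.038393716934089925 50.1618214789778
```

View pics/c7.png

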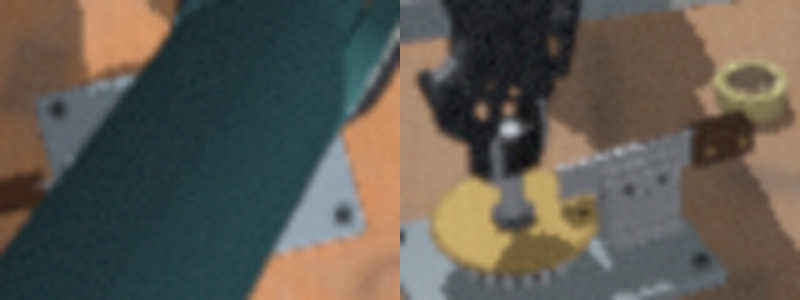

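The scene view shows the straightedge still in its slot and the fingers gripping the knob. The wheel mark is now near crop (578,211), by the blade's shadow. I check this against the projection and hand in if it matches.

Run:
```python
from h import *
exec(open('fit.py').read().split("t0=")[0].replace("print","(lambda *a:0)"))
for a in(-40,0,20,40):
    r=np.radians(a); print(a,((proj("scene",pose(p,(.047*np.sin(r),.047*np.cos(r),.047)))-[270,170]+.4)*5+[400,0]).round(0))
print(ctrl.close_job())
```

```text
-40 [548. 175.]
0 [581. 196.]
20 [587. 211.]
40 [584. 226.]
the job is handed in; nothing more can be done
None
```

The job is handed in at about 20 s of the 58 s allowed, but I haven't seen the judge's verdict: the straightedge is released in the guide slot, at floor height and upright, and the knob was turned 60° clockwise (three clicks) with no sign of slip and is still gripped at about 50 N, with the wheel mark seen roughly where the third stop should put it.

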